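Clamp the spice jars with the sliding stop

TASK

The spice jars stand loosely in the wooden rack. Loosen the wing screw on the stop collar, slide the collar along its bar until its paddle holds all three jars snugly against the sprung cork pad at the far end, pressing gently (about 8 N, never hard), and while holding it there tighten the wing screw again so that the jars stay held when you let go. Keep the jars upright and leave the salt shaker and the garlic where they are.

Things in the scene. Friction and masses are not known exactly. Their poses are not given: they have to be found in the camera images.
- rack: wooden spice rack fixed to the worktop, 120 mm (its x) by 340 mm (its y), base 12 mm thick; origin at the centre of its underside, z up. A round steel bar of 14 mm diameter runs along its y at x = -35 mm, 75 mm above the worktop, between two end posts (103 mm tall)
- channel (a point): middle of the rack's jar channel, on its floor, axes as the rack's. The channel is 44 mm wide (x), its fences 29 mm high. At its +y end a block carries a cork pad on a spring, facing -y: 1.5 N/mm, 10 mm of travel, then solid. Unloaded, the pad's face is anywhere from 100 to 120 mm to +y of this point: it is not measured, feel for it
- stop: stop: dark knurled steel collar (40 mm diameter, 30 mm wide) on the bar with a flat steel paddle. Origin on the bar's axis at the paddle's pushing face (+y side); axes as the rack's. Loose, it slides along the rack's y from -100 to +30 mm with 1 to 2 N of drag; pushing the jars along adds up to about 3 N. Tight, it takes over 30 N to shift it
- paddle (a point): middle of the pushing face of the stop's steel paddle (8 mm thick, 48 to 96 mm above the worktop, right across the channel). In the end it should press on the next jar with 3 to 13 N; over 20 N harms the jars. The sprung pad pushes a loose stop back, so hold it while tightening
- thumbscrew (a joint): turn of the wing screw that locks the stop, rad; grows anticlockwise seen from above = loosening, range 0 (hard tight) to 2.0. It starts tight, between 0.02 and 0.22. The collar is free beyond about 0.9 to 1.0; below 0.35 it is tight. Friction 0.16 N m, with up to 0.12 N m more against tightening
- wing (a point): middle of the screw's wing, on its upright axis, 23 mm to -y of the paddle's face, 146 mm above the worktop; turns with the screw. The wing is 10 mm thick along this frame's x, 50 mm long along its y (along the bar at 0 rad), from 12 mm below to 16 mm above this point, on an 8 mm stem. Grip it across the 10 mm; the stop may be slid by it
- spice_a: spice jar, 41 mm across, 105 mm tall, 0.08 to 0.15 kg, standing loose in the rack's channel; origin at the centre of its underside, z up. The three jars may stand in any order
- spice_b: spice jar, 41 mm across, 105 mm tall, 0.08 to 0.15 kg, standing loose in the rack's channel; origin at the centre of its underside, z up. The three jars may stand in any order
- spice_c: spice jar, 41 mm across, 105 mm tall, 0.08 to 0.15 kg, standing loose in the rack's channel; origin at the centre of its underside, z up. The three jars may stand in any order
- salt_shaker: bystander: glass salt shaker with a grey cap, 44 mm across, 90 mm tall, in front of the rack; origin at the centre of its underside
- garlic: bystander: a garlic bulb, 56 mm, behind the rack; origin at the centre of its underside
Not all that is in view belongs to the job. What is shaped like the spice_a but blue is not meant.

How it is judged (in metres and radians):
On the way, in this order (a step that is already met when the one before it is completed fails the run):
1. the wing screw is loosened (value of joint thumbscrew above 0.85 rad), for 0.1 s.
2. with the screw still loose, the paddle is pressed on the row of jars (contact force between any of spice_a, spice_b, spice_c and stop above 3 N and value of joint thumbscrew above 0.6 rad), for 0.2 s.
At the end, for the whole second after the job is handed in: the wing screw is tight (under 0.35 rad), the stop is at rest and its paddle presses on the jar next to it with 3 to 13 N, and all three jars stand upright (within 0.12 rad) and still on the floor of the rack's channel (value of joint thumbscrew below 0.35 rad and contact force between any of spice_a, spice_b, spice_c and stop above 3 N and contact force between each of spice_a, spice_b, spice_c and stop below 13 N and angle between each of spice_a, spice_b, spice_c's own z axis and vertical below 0.12 rad and x of spice_a in the frame of rack between 0.012 and 0.032 m and z of each of spice_a, spice_b, spice_c in the frame of rack below 0.018 m and linear speed of each of spice_a, spice_b, spice_c below 0.01 m/s and x of spice_b in the frame of rack between 0.012 and 0.032 m and x of spice_c in the frame of rack between 0.012 and 0.032 m and linear speed of stop below 0.005 m/s); the robot touches nothing.
It fails at once if the stop presses on a jar with more than 20 N (contact force between any of spice_a, spice_b, spice_c and stop above 20 N).
It fails at once if a jar is tipped over by more than 0.35 rad (angle between any of spice_a, spice_b, spice_c's own z axis and vertical above 0.35 rad).
It fails at once if the salt shaker or the garlic is moved by more than 30 mm (distance of any of salt_shaker, garlic from where it was at the start of the episode above 0.03 m).
It also fails if it takes over 72 s, if anything falls off the work surface, if the arm or the gripper's body presses on something with over 40 N, if the wrist force passes 120 N, or if a joint passes its speed limit or range.

ROBOT

A 7-joint arm with a two-finger parallel gripper is mounted at the origin on a cart in front of the work surface, level with it; the furniture and walls round the work are solid. World frame = base frame: x ahead of the robot, y to its left, z up, the work surface at z = 0. Lengths are in m, angles in degrees, forces in N, time in s.
With the tool pointing down it reaches from about 0.4 to 0.85 m from the base axis. Payload 4.5 kg.
Tool frame: the origin (TCP) lies midway between the tips of the shut fingers; the grasp point (between the pads) lies 19 mm behind it (arm.pinch_z is the distance from the TCP to the grasp point, in m); z points along the fingers, y is the line along which they close (so a half turn about z gives the same grasp; the last joint's range is limited). The gripper opens to 88 mm and grips with 3 to 60 N. Pads are 18 mm wide; open, the fingers measure 123 mm over their backs; the gripper's body (75 mm by 187 mm) begins 45 mm behind the grasp point.
Start: joints at [71.837, 39.483, -11.15, 89.685, 9.013, 51.709, -12.324], TCP at [0.215, -0.587, 0.239] pointing down, gripper open.
Joint ranges: [-172.22, 172.22], [-26.19, 119.32], [-84.43, 86.54], [7.71, 146.69], [-57.33, 237.33], [2.42, 119.75], [-152.13, 152.13]. Speed limits (degrees/s): [147.25, 147.25, 180, 180, 180, 180, 180].

INTERFACE

Orientations are given as a 3x3 rotation matrix whose columns are the frame's x, y, z axes.
In Python, from workcell import arm gives the robot as it stands. The module is installed in compiled form; this text tells all that it offers.
- The arm moves only by the tool send_rows, never from a script. Its argument "commands" is one flat list of numbers, 5 for each row, row after row: the opening, from 0 (shut) to 1 (fully open), then the shift along the tool's x, y, z in m, then the turn about the tool's z in degrees. A call has 1 to 10 rows; each row is the pose to reach, as a shift and turn from the pose commanded when the call began, along the tool's axes at that moment; what a row does not reach only later rows make up. A row lasts 1/12 s, in which the tool goes at most 41.7 mm and 7.16 degrees, less where a joint would pass 70% of its speed; a pose out of reach is approached as far as the arm can. A call with a gripper value outside its range is refused whole. The fingers move at their own pace and stop on an object; "force" is the grip in N (left out, the last holds). Time passes only in rows, so rows that repeat a pose let the fingers close. It gives the time, the measured TCP pose, the force, the opening and the grip force at its end, in the units of the state.
- arm.read_state(): the state, without advancing time (a new reading comes with each control period).
- arm.camera(name): name is "side" or "top"; returns the picture (384x512x3 uint8, blue, green, red); there is no depth.
- arm.camera_model(name): a dict with "fx", "fy", "cx", "cy" (pixels), "dist" ([k1, k2, p1, p2, k3] as OpenCV has them; the pictures are not rectified), "origin" and "orientation" of the camera in the world. Camera axes: x right, y down, z forward; pixel columns grow to the right and rows downward; lengths in m; the calibration is good to about 2 mm. A picture is of the moment at which its call begins. camera_model takes no time and is no camera call.
- arm.finish_job(): hands the job in; it is judged then, once.
The state is a dict: "time": time; "joint_pos": joint angles; "dq": joint speeds; "joint_efforts": joint torques, N m; "tool_pos": TCP position; "tool_rot": TCP orientation; "force": force on the tool from outside, world axes, zero at the start; "ft_torque": the same for the moment, N m; "opening": opening from 0.0 (shut) to 1.0 (fully open); "finger_force": force on a finger pad.
Only numpy, scipy, OpenCV 4.12 (cv2) and the standard library are available. Lean on these libraries where they do the work, as an engineer would, in place of code of your own. Each camera call takes 0.05 s, during which the arm holds its last target. There are 200 camera calls.

## Working session

There is one attempt and no reset: what is moved stays moved. The work goes in short steps, Python scripts to look and compute and a tool call to move; the robot and the scene stay as the last step left them, time stands still between calls to the robot, and variables do not carry over. Pictures are saved under pics/ and viewed, at most 10 in all, crops included, and the job is handed in when it is done.

Besides the shell and the picture viewer there is one more tool, called after "Request:" as name(argument=value, ...), one argument or row to a line, values as JSON. send_rows: Moves the arm, as the interface text tells. Its arguments: {"type":"object","properties":{"commands":{"type":"array","items":{"type":"number"}},"force":{"type":"number"}},"required":["commands"]}

```bash
mkdir -p pics; python3 - <<'E'
from workcell import arm
import cv2
for n in("side","top"):
    cv2.imwrite(f"pics/{n}0.png",arm.camera(n)); print(arm.camera_model(n))
s=arm.read_state();print(s['tool_pos'],s['tool_rot'],s['force'],s['time'],arm.pinch_z)
E
```

```text
{'fx': 367.2916758227746, 'fy': 367.2916758227746, 'cx': 252.52646256025463, 'cy': 192.80783574528732, 'dist': array([0.03509495, 0.        , 0.        , 0.        , 0.        ]), 'origin': array([ 0.40219126, -0.53177295,  0.68238763]), 'orientation': array([[ 0.96530262, -0.17023168,  0.19802027],
       [-0.26102588, -0.65081226,  0.71295785],
       [ 0.00750601, -0.73990849, -0.67266565]])}
{'fx': 488.6719817858407, 'fy': 488.6719817858407, 'cx': 266.10021361145647, 'cy': 186.0754392050054, 'dist': array([-0.01781832,  0.        ,  0.        ,  0.        ,  0.        ]), 'origin': array([0.46468307, 0.10444436, 0.97272738]), 'orientation': array([[ 0.00266811, -0.99183218,  0.12752177],
       [-0.99998609, -0.00322664, -0.00417354],
       [ 0.00455092, -0.12750886, -0.99182699]])}
[ 0.21449049 -0.58644237  0.23801276] [[ 9.39090861e-01  3.43668211e-01 -7.18332312e-04]
 [ 3.43668918e-01 -9.39089736e-01  1.46343106e-03]
 [-1.71643767e-04 -1.62116322e-03 -9.99998671e-01]] [ 0.18248577 -0.85046615 -0.20497969] 0.1 0.0187
```

View pics/side0.png

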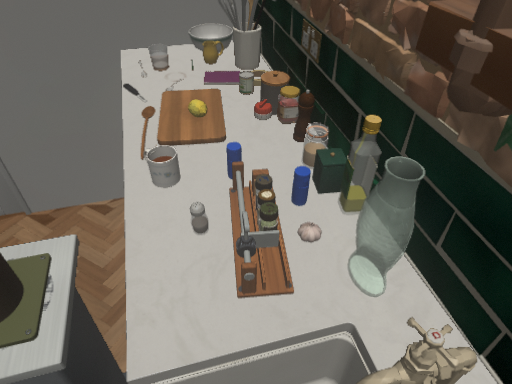

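View pics/top0.png

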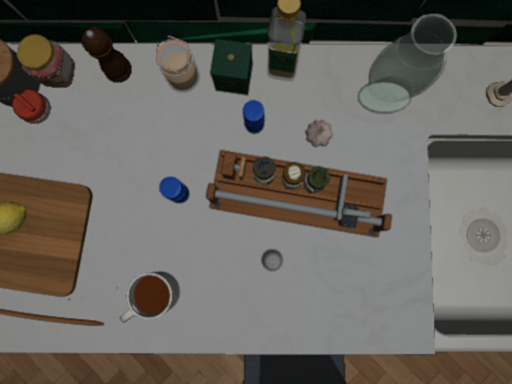

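The side view shows the rack around (258,240) with the collar at about (246,245). In the top view the rack spans (218,152) to (388,232), with the collar at about (348,215). I'll zoom in on both.

```bash
python3 - <<'E'
import cv2,numpy as np
a=cv2.imread("pics/top0.png")[140:245,200:400]; b=cv2.imread("pics/side0.png")[155:300,215:305]
a=cv2.resize(a,None,fx=4,fy=4,interpolation=cv2.INTER_CUBIC);b=cv2.resize(b,None,fx=4,fy=4,interpolation=cv2.INTER_CUBIC)
cv2.imwrite("pics/topz.png",a);cv2.imwrite("pics/sidez.png",b)
E
```

```text
(no output)
```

View pics/topz.png

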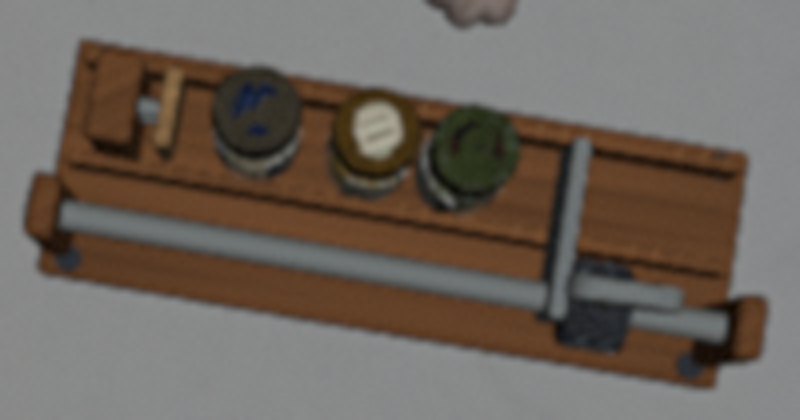

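View pics/sidez.png

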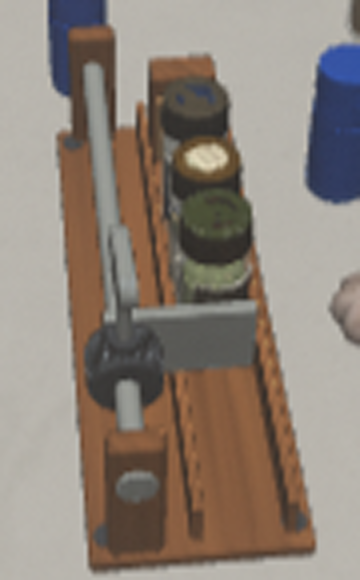

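```bash
cat > h.py <<'E'
import cv2,numpy as np
from workcell import arm
from scipy.optimize import least_squares
def proj(n,P):
    m=arm.camera_model(n);R=m['orientation'].T
    K=np.array([[m['fx'],0,m['cx']],[0,m['fy'],m['cy']],[0,0,1]])
    return cv2.projectPoints(np.atleast_2d(P).astype(float),cv2.Rodrigues(R)[0],-R@m['origin'],K,m['dist'])[0][:,0]
def ray(n,uv,z):
    m=arm.camera_model(n)
    K=np.array([[m['fx'],0,m['cx']],[0,m['fy'],m['cy']],[0,0,1]])
    p=cv2.undistortPoints(np.array([[uv]],float),K,m['dist'])[0,0]
    d=m['orientation']@np.r_[p,1];o=m['origin']
    return o+d*(z-o[2])/d[2]
E
python3 - <<'E'
from h import *
T=lambda u,v:(200+u/4,140+v/4); S=lambda u,v:(215+u/4,155+v/4)
obs=[("top",T(83,40),(.06,.17,.012)),("top",T(747,155),(.06,-.17,.012)),("top",T(713,387),(-.06,-.17,.012)),("top",T(38,272),(-.06,.17,.012)),
("side",S(92,560),(-.06,-.17,.006)),("side",S(313,545),(.06,-.17,.006)),("side",S(58,135),(-.06,.17,.012))]
def W(q,p):
    c,s=np.cos(q[2]),np.sin(q[2]);return np.array([q[0]+c*p[0]-s*p[1],q[1]+s*p[0]+c*p[1],p[2]])
f=lambda q:np.concatenate([proj(n,W(q,p))[0]-uv for n,uv,p in obs])
r=least_squares(f,[.5,0,-.2],loss='soft_l1');q=r.x;print(q,np.degrees(q[2]));print(f(q).reshape(-1,2).round(1))
def inv(p):
    c,s=np.cos(q[2]),np.sin(q[2]);d=p[:2]-q[:2];return np.r_[c*d[0]+s*d[1],-s*d[0]+c*d[1]].round(4)
for nm,n,uv,z in [("wing a","top",T(575,285),.162),("wing b","top",T(683,297),.162),("pad top","top",T(572,142),.096),("pad low","top",T(551,318),.096),
 ("jarg","top",T(475,148),.117),("jary","top",T(375,128),.117),("jarb","top",T(258,110),.117),("cork","top",T(178,70),.09),
 ("wing near","side",S(124,315),.150),("wing far","side",S(120,232),.162)]:
    p=ray(n,uv,z);print(nm,p.round(4),inv(p))
E
```

```text
[ 0.57429667  0.03746271 -0.16886137] -9.675044007382576
[[-1.8 -0.7]
 [ 0.2 -0.6]
 [ 0.2  1.1]
 [-1.7  0.3]
 [-0.4  2.8]
 [ 1.3  2. ]
 [ 0.  -1.1]]
wing a [ 0.5271 -0.0283  0.162 ] [-0.0355 -0.0727]
wing b [ 0.5222 -0.0732  0.162 ] [-0.0327 -0.1178]
pad top [ 0.5972 -0.0388  0.096 ] [ 0.0354 -0.0714]
pad low [ 0.5173 -0.028   0.096 ] [-0.0452 -0.0741]
jarg [0.5912 0.0076 0.117 ] [ 0.0217 -0.0266]
jary [0.6    0.0519 0.117 ] [0.0229 0.0186]
jarb [0.6079 0.1038 0.117 ] [0.022 0.071]
cork [0.6309 0.1405 0.09  ] [0.0385 0.1111]
wing near [ 0.5163 -0.077   0.15  ] [-0.0379 -0.1226]
wing far [ 0.5254 -0.034   0.162 ] [-0.0362 -0.0786]
```

Request:
send_rows(
  commands=[0.6,0.045,-0.038,0,-6.3,0.6,0.085,-0.075,0,-12.6,0.6,0.12,-0.1,0,-19,0.6,0.16,-0.13,0,-25,0.6,0.19,-0.16,0,-31,0.6,0.22,-0.185,0,-37,0.6,0.25,-0.21,0,-43,0.6,0.28,-0.235,0,-49,0.6,0.31,-0.26,0,-55,0.6,0.34,-0.285,0,-61],
  force=40,
)

```text
time: 0.93
tool_pos: [0.4229, -0.2241, 0.2387]
tool_rot: [[0.15, 0.989, -0.0], [0.989, -0.15, -0.0], [-0.0, -0.0, -1.0]]
force: [0.4, -0.4, -0.7]
opening: 0.602
finger_force: 0.0
```

Request:
send_rows(
  commands=[0.6,0.035,0.013,0,-1,0.6,0.07,0.026,0,-2,0.6,0.105,0.04,0,-2.6,0.6,0.14,0.054,0,-2.6,0.6,0.163,0.0635,0,-2.6,0.6,0.163,0.0635,0.01,-2.6,0.6,0.163,0.0635,0.02,-2.6,0.6,0.163,0.0635,0.03,-2.6,0.6,0.163,0.0635,0.03,-2.6],
)

```text
time: 1.68
tool_pos: [0.508, -0.0766, 0.2062]
tool_rot: [[0.112, 0.994, -0.006], [0.994, -0.112, -0.001], [-0.002, -0.006, -1.0]]
force: [-0.5, 0.1, -0.7]
opening: 0.602
finger_force: 0.0
```

```bash
python3 - <<'E'
from h import *
s=arm.read_state();print(s['tool_pos'],s['joint_pos'],s['force'],s['ft_torque'])
a=arm.camera("side")[150:300,190:330];b=arm.camera("top")[130:250,300:440]
z=lambda i:cv2.resize(i,(560,int(i.shape[0]*4)),interpolation=cv2.INTER_CUBIC)[:300 if 0 else None]
cv2.imwrite("pics/c1.png",z(a))
print(proj("side",[s['tool_pos'],[.524,-.051,.162]]))
E
```

```text
[ 0.5079776  -0.07663476  0.20621624] [ 18.97649524  35.50621896 -25.04356811 110.0474705   22.73546262
  39.67580067 -26.24020167] [-0.51053192  0.10443575 -0.674164  ] [-0.05236851 -0.08274508  0.00081861]
[[241.34674784 213.83374121]
 [246.47092146 219.15078383]]
```

View pics/c1.png

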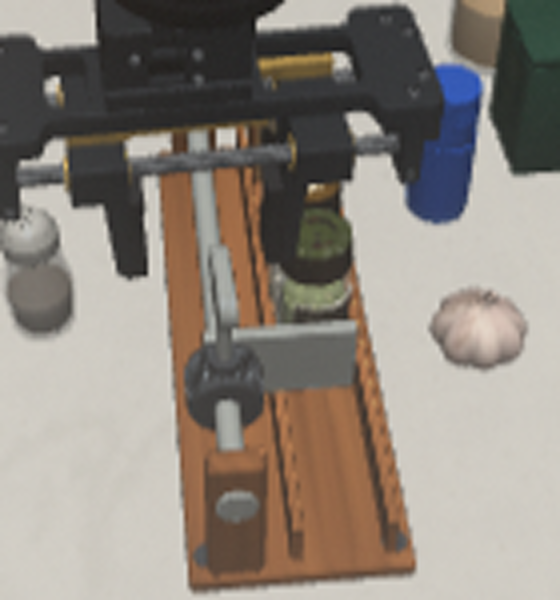

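The open fingers, with tips near (130,270) and (285,260) in the crop, straddle the wing at (222,290) but have not reached it yet. I'll let the arm settle and read it.

Request:
send_rows(
  commands=[0.6,0,0,0,0,0.6,0,0,0,0,0.6,0,0,0,0],
)

```text
time: 2.03
tool_pos: [0.5107, -0.0752, 0.2091]
tool_rot: [[0.111, 0.994, 0.001], [0.994, -0.111, -0.0], [-0.0, 0.001, -1.0]]
force: [0.4, -0.9, 0.5]
opening: 0.601
finger_force: 0.0
```

Request:
send_rows(
  commands=[0.6,0.013,0.005,0,0,0.6,0.0255,0.0105,0,0,0.6,0.0255,0.0105,0.015,0,0.6,0.0255,0.0105,0.03,0,0.6,0.0255,0.0105,0.045,0,0.6,0.0255,0.0105,0.06,0,0.6,0.0255,0.0105,0.07,0,0.6,0.0255,0.0105,0.08,0,0.6,0.0255,0.0105,0.08,0,0.6,0.0255,0.0105,0.08,0],
)

```text
time: 2.87
tool_pos: [0.5238, -0.0505, 0.1286]
tool_rot: [[0.11, 0.994, -0.0], [0.994, -0.11, -0.0], [-0.0, -0.0, -1.0]]
force: [0.2, 0.3, -1.1]
opening: 0.599
finger_force: 0.0
```

```bash
python3 - <<'E'
from h import *
s=arm.read_state();print(s['tool_pos'],s['force'],s['ft_torque'])
a=arm.camera("side")[170:280,200:310]
cv2.imwrite("pics/c2.png",cv2.resize(a,None,fx=5,fy=5,interpolation=cv2.INTER_CUBIC))
E
```

```text
[ 0.52375434 -0.05049503  0.12863553] [ 0.19823315  0.32304131 -1.11426493] [-0.03183717 -0.11423248 -0.01653125]
```

View pics/c2.png

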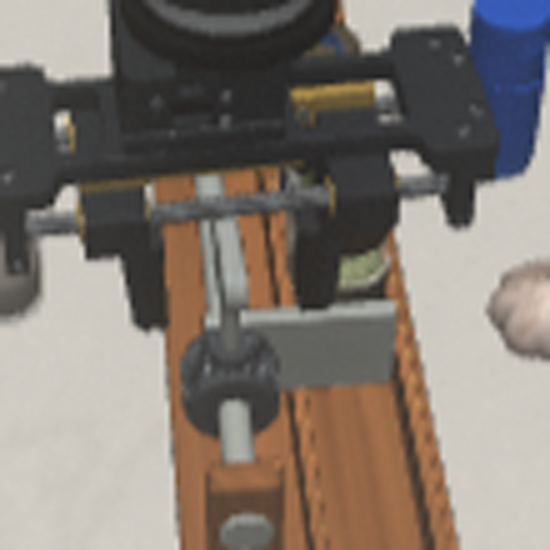

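The finger tips at crop x≈150 and 315 straddle the wing at ≈232, so I'll close.

Request:
send_rows(
  commands=[0,0,0,0,0,0,0,0,0,0,0,0,0,0,0,0,0,0,0,0,0,0,0,0,0,0,0,0,0,0,0,0,0,0,0,0,0,0,0,0],
  force=30,
)

```text
time: 3.58
tool_pos: [0.5236, -0.0505, 0.1288]
tool_rot: [[0.11, 0.994, -0.0], [0.994, -0.11, -0.0], [-0.0, -0.0, -1.0]]
force: [-0.5, -0.3, 1.3]
opening: 0.111
finger_force: 30.0
```

Request:
send_rows(
  commands=[0,0,0,0,-4,0,0,0,0,-9,0,0,0,0,-14,0,0,0,0,-19,0,0,0,0,-24,0,0,0,0,-29,0,0,0,0,-34,0,0,0,0,-34],
)

```text
time: 4.25
tool_pos: [0.5251, -0.0503, 0.1287]
tool_rot: [[-0.466, 0.885, 0.002], [0.885, 0.466, 0.001], [-0.0, 0.003, -1.0]]
force: [3.2, 0.4, -2.5]
opening: 0.108
finger_force: 30.0
```

Request:
send_rows(
  commands=[0,0,0,0,-5,0,0,0,0,-10,0,0,0,0,-15,0,0,0,0,-20,0,0,0,0,-25,0,0,0,0,-30,0,0,0,0,-34,0,0,0,0,-34,0,0,0,0,-34],
)

```text
time: 5.0
tool_pos: [0.5259, -0.0505, 0.1288]
tool_rot: [[-0.879, 0.477, 0.004], [0.477, 0.879, 0.001], [-0.003, 0.003, -1.0]]
force: [5.0, 0.4, -5.7]
opening: 0.107
finger_force: 30.0
```

```bash
python3 - <<'E'
from h import *
s=arm.read_state();print(s['time'],s['tool_pos'],s['tool_rot'],s['force'],s['ft_torque'],s['joint_pos'])
E
```

```text
5.0 [ 0.52593341 -0.05047986  0.12875641] [[-0.87904739  0.47671935  0.00378689]
 [ 0.47672611  0.87905121  0.00108753]
 [-0.00281042  0.0027613  -0.99999224]] [ 4.99614355  0.41326892 -5.71765837] [-0.02123961 -1.22846919  0.00332491] [ 23.18646202  46.38868348 -38.48362364 111.34448356  46.10191643
  38.63728939  17.0209127 ]
```

Loosened to about 1.2 rad. Now I'll relieve the side load and slide along the bar (tool direction ≈ (0.323, 0.947)).

Request:
send_rows(
  commands=[0,-0.001,0.001,0,0,0,-0.0008,0.0038,0,0,0,0.0002,0.0067,0,0,0,0.0011,0.0095,0,0,0,0.0021,0.0123,0,0,0,0.0031,0.0152,0,0,0,0.0041,0.018,0,0,0,0.005,0.0209,0,0,0,0.005,0.0209,0,0,0,0.005,0.0209,0,0],
)

```text
time: 5.83
tool_pos: [0.5296, -0.0286, 0.1287]
tool_rot: [[-0.881, 0.473, 0.001], [0.473, 0.881, 0.002], [0.0, 0.002, -1.0]]
force: [2.8, 0.7, -3.4]
opening: 0.109
finger_force: 30.0
```

```bash
cat > st.py <<'E'
from h import *
s=arm.read_state();u=np.array([.168,.986]);p=s['tool_pos'][:2]
f=s['force'];yaw=np.degrees(np.arctan2(s['tool_rot'][1,0],s['tool_rot'][0,0]))
print('t',s['time'],'along',round(u@(p-[.5237,-.0508])*1e3,2),'lat',round((u[1]*(p[0]-.5237)-u[0]*(p[1]+.0508))*1e3,2),'Fu',round(u@f[:2],2),'Flat',round(u[1]*f[0]-u[0]*f[1],2),'fz',f[2].round(2),'yaw',yaw.round(1),s['ft_torque'].round(3),s['opening'])
E
python3 st.py
```

```text
t 5.8333 along 22.89 lat 2.12 Fu 1.15 Flat 2.65 fz -3.36 yaw 151.7 [ 0.153 -0.83  -0.07 ] 0.10941639816267071
```

Request:
send_rows(
  commands=[0,0.001,0.0028,0,0,0,0.0019,0.0057,0,0,0,0.0029,0.0085,0,0,0,0.0039,0.0114,0,0,0,0.0048,0.0142,0,0,0,0.0058,0.017,0,0,0,0.0068,0.0199,0,0,0,0.0077,0.0227,0,0,0,0.0077,0.0227,0,0,0,0.0077,0.0227,0,0],
)

```text
time: 6.67
tool_pos: [0.5333, -0.0066, 0.1287]
tool_rot: [[-0.88, 0.474, -0.0], [0.474, 0.88, -0.001], [-0.0, -0.001, -1.0]]
force: [3.3, -4.2, -0.3]
opening: 0.109
finger_force: 30.0
```

```bash
cat > pic.py <<'E'
import sys;from h import *
a=arm.camera("top")[140:245,200:400]
cv2.imwrite(sys.argv[1],cv2.resize(a,None,fx=4,fy=4,interpolation=cv2.INTER_CUBIC))
E
python3 st.py; python3 pic.py pics/t2.png
```

```text
t 6.6667 along 45.19 lat 2.04 Fu -3.57 Flat 3.98 fz -0.33 yaw 151.7 [-0.673 -0.777 -0.051] 0.108620485658878
```

View pics/t2.png

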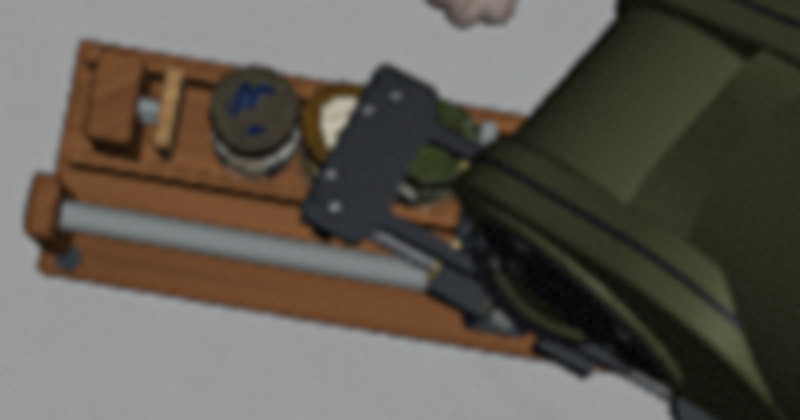

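The jars are still upright and in a row, with blue at about (255,110) and the cork face at ~183. That leaves roughly 12–16 mm of slide, so I'll creep.

Request:
send_rows(
  commands=[0,0.0006,0.0019,0,0,0,0.0013,0.0038,0,0,0,0.0019,0.0057,0,0,0,0.0026,0.0076,0,0,0,0.0029,0.0085,0,0,0,0.0029,0.0085,0,0],
)

```text
time: 7.22
tool_pos: [0.5347, 0.0017, 0.1287]
tool_rot: [[-0.88, 0.475, -0.0], [0.475, 0.88, -0.002], [-0.001, -0.002, -1.0]]
force: [3.0, -5.0, -0.4]
opening: 0.113
finger_force: 30.0
```

```bash
python3 st.py
```

```text
t 7.2167 along 53.64 lat 2.02 Fu -4.39 Flat 3.8 fz -0.45 yaw 151.7 [-0.927 -0.766 -0.015] 0.11279615972880563
```

Request:
send_rows(
  commands=[0,0.0003,0.001,0,0,0,0.0006,0.0019,0,0,0,0.0006,0.0019,0,0],
)

```text
time: 7.47
tool_pos: [0.535, 0.0034, 0.1287]
tool_rot: [[-0.88, 0.475, -0.0], [0.475, 0.88, -0.002], [-0.001, -0.002, -1.0]]
force: [2.7, -5.1, 0.2]
opening: 0.11
finger_force: 30.0
```

```bash
python3 st.py
```

```text
t 7.4667 along 55.38 lat 1.99 Fu -4.55 Flat 3.47 fz 0.24 yaw 151.6 [-0.954 -0.709  0.016] 0.10999221683227524
```

Request:
send_rows(
  commands=[0,0.0003,0.001,0,0,0,0.0006,0.0019,0,0,0,0.0006,0.0019,0,0],
)

```text
time: 7.72
tool_pos: [0.5353, 0.0054, 0.1287]
tool_rot: [[-0.88, 0.475, -0.001], [0.475, 0.88, -0.002], [-0.001, -0.002, -1.0]]
force: [2.7, -5.1, -0.3]
opening: 0.112
finger_force: 30.0
```

```bash
python3 st.py
```

```text
t 7.7167 along 57.33 lat 1.99 Fu -4.54 Flat 3.47 fz -0.28 yaw 151.6 [-0.996 -0.756 -0.085] 0.11239647023379441
```

Request:
send_rows(
  commands=[0,0.0003,0.001,0,0,0,0.0006,0.0019,0,0,0,0.0006,0.0019,0,0],
)

```text
time: 7.97
tool_pos: [0.5356, 0.0073, 0.1287]
tool_rot: [[-0.88, 0.475, -0.001], [0.475, 0.88, -0.002], [-0.001, -0.002, -1.0]]
force: [1.9, -5.1, 0.8]
opening: 0.109
finger_force: 30.0
```

```bash
python3 st.py
```

```text
t 7.9667 along 59.28 lat 2.02 Fu -4.73 Flat 2.77 fz 0.81 yaw 151.6 [-1.005 -0.658 -0.056] 0.1092550396048256
```

Request:
send_rows(
  commands=[0,0.0003,0.001,0,0,0,0.0006,0.0019,0,0,0,0.0006,0.0019,0,0],
)

```text
time: 8.22
tool_pos: [0.536, 0.0092, 0.1287]
tool_rot: [[-0.88, 0.475, -0.001], [0.475, 0.88, -0.002], [-0.001, -0.002, -1.0]]
force: [1.9, -4.6, 0.5]
opening: 0.112
finger_force: 30.0
```

```bash
python3 st.py
```

```text
t 8.2167 along 61.24 lat 2.01 Fu -4.26 Flat 2.65 fz 0.46 yaw 151.6 [-1.035 -0.699 -0.063] 0.1123541431223041
```

Request:
send_rows(
  commands=[0,0.0003,0.001,0,0,0,0.0006,0.0019,0,0,0,0.0006,0.0019,0,0],
)

```text
time: 8.47
tool_pos: [0.5362, 0.0106, 0.1287]
tool_rot: [[-0.88, 0.475, -0.001], [0.475, 0.88, -0.003], [-0.001, -0.004, -1.0]]
force: [1.8, -6.3, 1.1]
opening: 0.116
finger_force: 30.0
```

```bash
python3 st.py
```

```text
t 8.4667 along 62.65 lat 2.01 Fu -5.93 Flat 2.86 fz 1.09 yaw 151.6 [-1.248 -0.644 -0.064] 0.115904626660361
```

Request:
send_rows(
  commands=[0,0.0003,0.001,0,0,0,0.0006,0.0019,0,0,0,0.0006,0.0019,0,0],
)

```text
time: 8.72
tool_pos: [0.5363, 0.0115, 0.1287]
tool_rot: [[-0.88, 0.476, -0.002], [0.476, 0.88, -0.005], [-0.001, -0.005, -1.0]]
force: [1.6, -8.0, 2.1]
opening: 0.112
finger_force: 30.0
```

```bash
python3 st.py
```

```text
t 8.7167 along 63.56 lat 1.98 Fu -7.63 Flat 2.92 fz 2.11 yaw 151.6 [-1.549 -0.514 -0.061] 0.11224039117080561
```

Request:
send_rows(
  commands=[0,0.0003,0.001,0,0,0,0.0005,0.0014,0,0,0,0.0005,0.0014,0,0,0,0.0005,0.0014,0,0],
)

```text
time: 9.05
tool_pos: [0.5364, 0.0121, 0.1287]
tool_rot: [[-0.879, 0.476, -0.002], [0.476, 0.879, -0.007], [-0.001, -0.007, -1.0]]
force: [2.3, -9.1, 3.6]
opening: 0.112
finger_force: 30.0
```

```bash
python3 st.py
```

```text
t 9.05 along 64.15 lat 1.97 Fu -8.62 Flat 3.76 fz 3.63 yaw 151.5 [-1.797 -0.493 -0.056] 0.1115079557227698
```

Request:
send_rows(
  commands=[0,0.0003,0.001,0,0,0,0.0006,0.0019,0,0,0,0.0008,0.0024,0,0,0,0.0008,0.0024,0,0,0,0.0008,0.0024,0,0],
)

```text
time: 9.47
tool_pos: [0.5366, 0.0133, 0.1287]
tool_rot: [[-0.879, 0.477, -0.003], [0.477, 0.879, -0.009], [-0.002, -0.009, -1.0]]
force: [1.0, -10.4, 4.3]
opening: 0.108
finger_force: 30.0
```

```bash
python3 st.py
```

```text
t 9.4667 along 65.4 lat 1.95 Fu -10.14 Flat 2.7 fz 4.32 yaw 151.5 [-2.233 -0.392 -0.034] 0.10830105104070048
```

Request:
send_rows(
  commands=[0,0,0,0,0,0,0,0,0,3,0,0,0,0,7,0,0,0,0,11,0,0,0,0,15,0,0,0,0,15],
  force=40,
)

```text
time: 9.97
tool_pos: [0.5363, 0.013, 0.1287]
tool_rot: [[-0.724, 0.69, -0.003], [0.69, 0.724, -0.009], [-0.004, -0.009, -1.0]]
force: [0.2, -11.7, 4.9]
opening: 0.108
finger_force: 40.0
```

```bash
python3 st.py
```

```text
t 9.9667 along 65.02 lat 1.66 Fu -11.49 Flat 2.14 fz 4.91 yaw 136.3 [-2.33  -0.255  0.096] 0.10762543021930937
```

Request:
send_rows(
  commands=[0,0,0,0,4,0,0,0,0,8,0,0,0,0,12,0,0,0,0,16,0,0,0,0,20,0,0,0,0,20],
)

```text
time: 10.47
tool_pos: [0.5355, 0.0126, 0.1287]
tool_rot: [[-0.444, 0.896, -0.005], [0.896, 0.443, -0.01], [-0.007, -0.008, -1.0]]
force: [0.1, -12.6, 6.6]
opening: 0.108
finger_force: 40.0
```

```bash
python3 st.py
```

```text
t 10.4667 along 64.46 lat 1.03 Fu -12.43 Flat 2.17 fz 6.62 yaw 116.3 [-2.503  0.071  0.105] 0.10796054350184299
```

Request:
send_rows(
  commands=[0,0,0,0,4,0,0,0,0,8,0,0,0,0,12,0,0,0,0,16,0,0,0,0,16],
)

```text
time: 10.88
tool_pos: [0.5349, 0.0125, 0.1287]
tool_rot: [[-0.179, 0.984, -0.006], [0.984, 0.179, -0.01], [-0.009, -0.007, -1.0]]
force: [-2.0, -13.2, 8.8]
opening: 0.108
finger_force: 40.0
```

```bash
python3 st.py
```

```text
t 10.8833 along 64.26 lat 0.45 Fu -13.38 Flat 0.26 fz 8.81 yaw 100.3 [-2.617  0.247  0.13 ] 0.1077110861076065
```

Request:
send_rows(
  commands=[0,0,0,0,4,0,0,0,0,8,0,0,0,0,12,0,0,0,0,14,0,0,0,0,14,0,0,0,0,14],
)

```text
time: 11.38
tool_pos: [0.5343, 0.0124, 0.1287]
tool_rot: [[0.061, 0.998, -0.007], [0.998, -0.061, -0.009], [-0.01, -0.006, -1.0]]
force: [-4.0, -13.5, 9.3]
opening: 0.11
finger_force: 40.0
```

```bash
python3 st.py
```

```text
t 11.3833 along 64.13 lat -0.14 Fu -14.01 Flat -1.69 fz 9.25 yaw 86.5 [-2.637  0.496  0.175] 0.10964311899183132
```

Request:
send_rows(
  commands=[0,-0.001,0,0,0,0,-0.002,0,0,0,0,-0.004,0,0,0,0,-0.004,0,0,0],
)

```text
time: 11.72
tool_pos: [0.5343, 0.0122, 0.1287]
tool_rot: [[0.059, 0.998, -0.006], [0.998, -0.059, -0.004], [-0.004, -0.005, -1.0]]
force: [-3.3, -7.1, 7.9]
opening: 0.112
finger_force: 40.0
```

```bash
python3 st.py
```

```text
t 11.7167 along 63.92 lat -0.09 Fu -7.6 Flat -2.09 fz 7.85 yaw 86.6 [-1.348  0.496  0.104] 0.11193502612495144
```

Locked: the force dropped by half while the tool barely moved. I'll relieve the rest, open and withdraw upward.

Request:
send_rows(
  commands=[0,-0.002,0,0,0,0,-0.0045,0,0,0,0,-0.0045,0,0,0,0.3,-0.0045,0,0,0,0.6,-0.0045,0,0,0,0.6,-0.0045,0,0,0,0.6,-0.0045,0,0,0,0.6,-0.0045,0,0,0],
)

```text
time: 12.38
tool_pos: [0.5372, 0.0101, 0.1286]
tool_rot: [[0.058, 0.998, 0.0], [0.998, -0.058, 0.0], [0.0, 0.0, -1.0]]
force: [0.6, 0.2, 0.2]
opening: 0.466
finger_force: 0.0
```

```bash
python3 st.py
```

```text
t 12.3833 along 62.32 lat 3.1 Fu 0.34 Flat 0.51 fz 0.25 yaw 86.7 [ 0.027 -0.043  0.031] 0.46644415891188756
```

Request:
send_rows(
  commands=[0.6,0,0,0,0,0.6,0,0,-0.015,0,0.6,0,0,-0.035,0,0.6,0,0,-0.06,0,0.6,0,0,-0.09,0,0.6,0,0,-0.12,0,0.6,-0.04,0,-0.12,0,0.6,-0.08,0,-0.12,0,0.6,-0.12,0,-0.12,0,0.6,-0.16,0,-0.12,0],
)

```text
time: 13.22
tool_pos: [0.5276, -0.1515, 0.2491]
tool_rot: [[0.057, 0.998, 0.001], [0.998, -0.057, -0.0], [-0.0, 0.001, -1.0]]
force: [1.4, 0.4, 0.0]
opening: 0.601
finger_force: 0.0
```

Request:
send_rows(
  commands=[0.6,-0.04,0,0,0,0.6,-0.08,0,0,0,0.6,-0.12,0,0,0,0.6,-0.15,0,0,0,0.6,-0.15,0,0,0,0.6,-0.15,0,0,0],
)

```text
time: 13.72
tool_pos: [0.5183, -0.3019, 0.2482]
tool_rot: [[0.062, 0.998, -0.001], [0.998, -0.062, -0.0], [-0.0, -0.001, -1.0]]
force: [-0.5, 0.7, 0.4]
opening: 0.601
finger_force: 0.0
```

```bash
python3 pic.py pics/t3.png
```

```text
(no output)
```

View pics/t3.png

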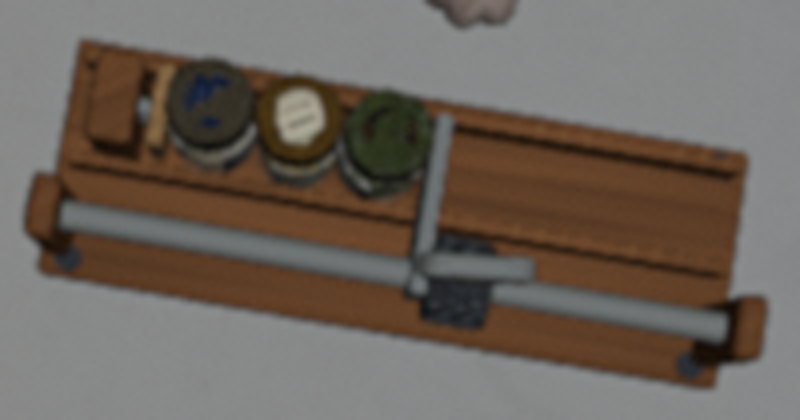

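The jars are packed upright against the cork, the paddle touches the green jar, and the wing lies nearly along the bar at (420,268) to (532,270). Next I'll measure the cork compression and the wing angle.

```bash
python3 - <<'E'
from h import *
a=cv2.imread("pics/topz.png");b=cv2.imread("pics/t3.png")
# compare cork's left edge: rotate so bar is horizontal
g=lambda i:cv2.warpAffine(i,cv2.getRotationMatrix2D((160,100),9.7,1),(800,420)).astype(float)
A,B=g(a),g(b)
for y in (112,120,128,136):
    print(y);[print([int(v) for v in I[y-3:y+4,134:190:3].mean(0)[:,2]]) for I in (A,B)]
q=(.57430,.03746,-.16886);c,s_=np.cos(q[2]),np.sin(q[2])
P=[ray("top",(200+u/4,140+v/4),z)[:2] for u,v,z in [(423,267,.162),(532,270,.162),(437,118,.096),(417,285,.096)]]
for p in P:
    d=p-q[:2];print(np.round([c*d[0]+s_*d[1],-s_*d[0]+c*d[1]],4))
d=P[0]-P[1];print('wing yaw rel rad',np.arctan2(d[1],d[0])-np.pi/2-q[2])
E
```

```text
112
[78, 71, 77, 93, 100, 102, 100, 98, 100, 110, 123, 129, 130, 119, 97, 68, 63, 79, 92]
[78, 71, 77, 93, 99, 101, 107, 119, 129, 126, 110, 85, 58, 44, 48, 53, 55, 55, 53]
120
[79, 63, 52, 58, 71, 80, 83, 82, 87, 100, 114, 123, 121, 113, 94, 70, 63, 78, 89]
[79, 62, 51, 56, 68, 78, 90, 109, 122, 122, 118, 102, 74, 48, 39, 41, 48, 52, 53]
128
[75, 54, 39, 38, 48, 65, 80, 88, 91, 101, 116, 127, 127, 117, 91, 66, 64, 80, 94]
[75, 55, 39, 36, 46, 63, 89, 112, 125, 129, 122, 104, 79, 62, 52, 46, 40, 40, 44]
136
[83, 61, 40, 36, 46, 67, 85, 90, 98, 111, 124, 128, 126, 114, 93, 67, 66, 82, 94]
[83, 60, 40, 35, 43, 67, 96, 117, 128, 128, 119, 101, 73, 59, 66, 74, 76, 69, 56]
[-0.0389 -0.0092]
[-0.0323 -0.0541]
[ 0.0358 -0.0092]
[-0.0408 -0.0124]
wing yaw rel rad 0.14417066428094483
```

The cork is compressed by about 4 mm (about 6 N plus jar friction) and the wing is at about 0.14 rad, so I'll hand in.

```bash
python3 -c "
from workcell import arm
print(arm.finish_job())"
```

```text
the job is handed in; nothing more can be done
None
```

I handed the job in, but the hand-in returned no verdict. The last camera view shows the stop locked (wing at about 0.14 rad) and all three jars upright against the cork pad. The pad is compressed by about 4 mm, which I put at roughly 6–9 N on the jars including friction; that force is estimated from the picture, not measured.

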